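Set the board holder to its gauge mark

ROBOT

A 6-joint arm with a two-finger parallel gripper is mounted at the origin on the work surface. World frame = base frame: x ahead of the robot, y to its left, z up, the work surface at z = 0. Lengths are in mm, angles in rad, forces in N, time in s.
With the tool pointing down it reaches from about 275 to 825 mm from the base axis. Payload 5.2 kg.
Tool frame: the origin (TCP) lies at the very end of the fingers, on their centre line; the grasp point (between the pads) lies 19 mm behind it; z points along the fingers, y is the direction in which the jaws open and shut (so a half turn about z gives the same grasp; the last joint's range is limited). The gripper opens to 93 mm and grips with 3 to 60 N. Pads are 15 mm wide; open, the fingers measure 128 mm over their backs; the gripper's body (75 mm by 188 mm) begins 65 mm behind the grasp point.
Start: joints at [-1.523, 0.259, 1.535, -0, 1.348, -0.203], TCP at [136.519, -532.792, 184.553] pointing down, gripper open.
Joint ranges: [-3.14, 3.14], [-0.91, 2.08], [0.19, 2.58], [-1.22, 4.36], [0.22, 2.71], [-3.12, 3.12]. Speed limits (rad/s): [2.57, 2.57, 3.14, 3.14, 3.14, 3.14].

INTERFACE

Orientations are given as [roll, pitch, yaw] about the fixed x, y, z axes, in that order (R = Rz(yaw) Ry(pitch) Rx(roll)).
In Python, from bench import robot gives the robot as it stands. The module is installed in compiled form; this text tells all that it offers. Calls block until the motion is done:
- robot.move_ptp(position, orientation): joint-space move of the TCP to a pose.
- robot.move_linear(position, ori=None, speed=150, f_stop=None): straight line of the TCP; ori=None keeps the orientation; speed is the mean speed in mm/s. With f_stop (N) it stops when the force on the tool has changed by that much, and returns True; else False.
- robot.move_j(angles): joint-space move.
- robot.move_gripper(opening): opening from 0.0 (shut) to 1.0 (fully open); the grip force is fixed at half the most; returns when the fingers have stopped.
- robot.sleep(seconds).
- robot.inverse_kinematics(position, orientation): joint angles nearest the present ones, or None.
- robot.get_image(name): name is "side" or "top"; returns a dict with "img" (480x640x3 uint8, blue, green, red), "fovy" (degrees; the focal length in pixels is half the picture's height over the tangent of half this angle, whatever the lens; pixels are square), "cx", "cy" (the principal point, pixels), "k1" (the pictures are not rectified: a ray, as slopes to the right and down, at radius r is drawn at 1 + k1 r^2 times it, then the intrinsics apply), "eye" and "orientation" of the camera in the world. Camera axes: x right, y down, z forward; pixel columns grow to the right and rows downward; lengths in mm; the calibration is good to about 2 mm. A picture is of the moment at which its call begins. There is no depth.
A pose or a line that the arm cannot do raises robot.MotionError and nothing moves.
- robot.hand_in(): hands the job in, once; it reports no verdict.
Readings, each from a call of its own:
- robot.current_t(): time.
- robot.current_qpos(): joint angles.
- robot.current_joint_vel(): joint speeds.
- robot.current_joint_efforts(): joint torques, N m.
- robot.current_tcp_pos(): TCP position.
- robot.current_eef_rot(): TCP orientation.
- robot.current_contact_force(): force on the tool from outside, world axes, zero at the start.
- robot.current_ft_torque(): the same for the moment, N m.
- robot.current_gripper_width(): opening from 0.0 (shut) to 1.0 (fully open).
Only numpy, scipy, OpenCV 4.12 (cv2) and the standard library are available. Lean on these libraries where they do the work, as an engineer would, in place of code of your own. Each camera call takes 0.05 s, during which the arm holds its last target.

TASK

Set the circuit-board holder for the next board: with a fingertip on top of the knurled brass thumbwheel, roll it so that the orange jaw closes towards the dark fixed jaw, until the jaw's black pointer stands on the red gauge mark. Move the jaw only by its wheel, never by pushing the jaw itself, and leave the loose circuit board, heat sink and screwdriver where they lie. Finish with the hand clear of everything.

Things in the scene. Friction and masses are not known exactly. Their poses are not given: they have to be found in the camera images.
- holder: Fixed board holder: aluminium base 170 (x) x 270 (y) x 14 mm; origin at the centre of its underside, on the bench. y is the jaw's travel (closing towards -y), x the wheel's axle, z up. Blue wheel housing 50 (x) x 90 (y) mm centred at x -45, y 0, top 58 mm above the bench. Dark fixed jaw 50 x 22 mm centred at x 22, y -112, top 60 mm. White gauge strip 30 mm wide centred at x 68, top 26 mm.
- wheel: Knurled brass thumbwheel, 56 mm diameter, 24 mm wide, level axle along the holder's x, origin at its centre (46 mm above the bench); its frame turns with it. The top 16 mm stands out of the blue housing. Rolling its top towards the holder's -y closes the jaw by 10 mm per rad (per 28 mm of rim travel), the other way opens it. The rim needs about 1 N to turn and stays where it is left.
- wheel_top (a point): Crown of the wheel: highest point of its rim, mid-width, 74 mm above the bench unpressed; axes as the holder's. Wheel and orange jaw sit on one sprung carriage: it starts to sink at about 1 N of press, then 0.8 N more per mm, and bottoms at 6 mm (about 6 N). Pressing it 3 to 5 mm down grips well. This point sinks too but does not turn.
- jaw: Orange sliding jaw, 50 (x) x 22 (y) x 46 mm, on the rail beside the wheel housing, its top 68 mm above the bench; origin at the centre of its underside, axes as the holder's. The wheel drives it along the holder's y by 47 mm in all, its centre going from y = +30 mm (open) to y = -17 mm (closed).
- pointer (a point): Tip of the black pointer, 3 mm wide, that reaches from the orange jaw over the white gauge strip; it travels with the jaw, some 6 mm above the strip. Its axes are the holder's.
- mark (a point): Red gauge mark: flat red band 17 (x) x 6 (y) mm on the white strip, elsewhere along y each time, always on the closing side (-y) of the pointer at the start. The point is the middle of its edge nearest the jaw; axes as the holder's. The job is done when the pointer's y in the holder equals the mark's.
- board: Loose green circuit board, 70 x 50 x 4 mm with chips up to 10 mm high, lying on the bench; origin at the centre of its underside. Leave it alone.
- heatsink: Loose finned aluminium heat sink, 50 x 40 x 26 mm, standing on the bench; origin at the centre of its underside. Leave it alone.
- screwdriver: Loose screwdriver, 150 mm long, lying along its x axis on the bench, handle 85 x 24 x 24 mm to -x; origin under its middle. Leave it alone.

How it is judged (in metres and radians):
On the way:
1. a fingertip presses on the thumbwheel (contact force between the fingers and wheel above 0.5 N), for 0.1 s.
At the end, for the whole second after the job is handed in: The jaw's pointer stands within the red band (within 3 mm of its middle line along the holder's y) and the jaw is at rest (y of pointer in the frame of mark between -0.003 and 0.003 m and linear speed of jaw below 0.003 m/s); the robot touches nothing.
It fails at once if the robot pushes the orange jaw itself (more than 1 N) (contact force between any of the fingers, the arm and jaw above 1 N).
It fails at once if the circuit board is lifted or shifted by more than 25 mm (distance of board from where it was at the start of the episode above 0.025 m).
It fails at once if the heat sink is lifted or shifted by more than 25 mm (distance of heatsink from where it was at the start of the episode above 0.025 m).
It fails at once if the screwdriver is lifted or shifted by more than 25 mm (distance of screwdriver from where it was at the start of the episode above 0.025 m).
It also fails if it takes over 45 s, if anything falls off the work surface, if the arm or the gripper's body presses on something with over 40 N, if the wrist force passes 120 N, or if a joint passes its speed limit or range.

## Working session

There is one attempt and no reset: what is moved stays moved. The work goes in short steps, each a Python script; the robot and the scene stay as the last script left them, time stands still between calls to the robot, and variables do not carry over. Pictures are saved under pics/ and viewed, and the job is handed in when it is done.

```bash
mkdir -p pics; python3 - <<'E'
from bench import robot
import cv2
for n in("top","side"):
    d=robot.get_image(n); cv2.imwrite(f"pics/{n}0.png",d["img"])
    print({k:v for k,v in d.items() if k!="img"})
print(robot.current_t(),robot.current_tcp_pos(),robot.current_eef_rot())
E
```

```text
{'fovy': 42.28068803313037, 'cx': 322.30033621407676, 'cy': 243.06841023016395, 'k1': -0.20038756254415985, 'eye': array([ 449.20727943,   68.42169322, 1172.86247163]), 'orientation': array([-2.98110533, -0.01463578, -1.59750416])}
{'fovy': 43.76973399308966, 'cx': 315.3423782123487, 'cy': 242.68629030572401, 'k1': -0.022820319765733274, 'eye': array([468.03192625, 864.55600061, 986.50168508]), 'orientation': array([-2.41904621e+00,  3.68765109e-05, -2.98654205e+00])}
0.1 [ 136.48787094 -532.21083405  183.78561361] [-3.13992123e+00 -3.57072631e-04  2.50780992e-01]
```

View pics/top0.png

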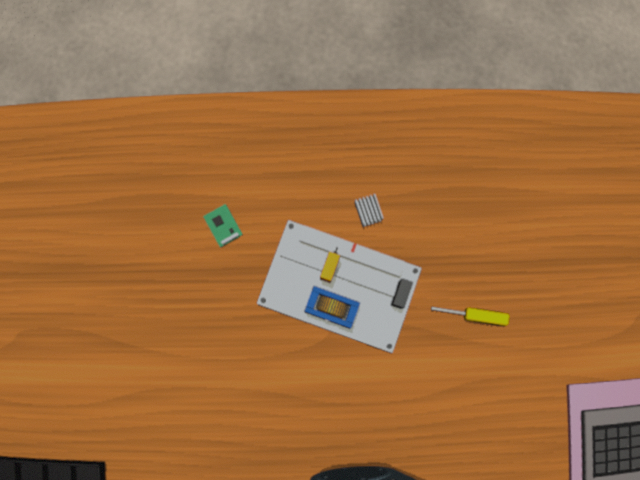

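View pics/side0.png

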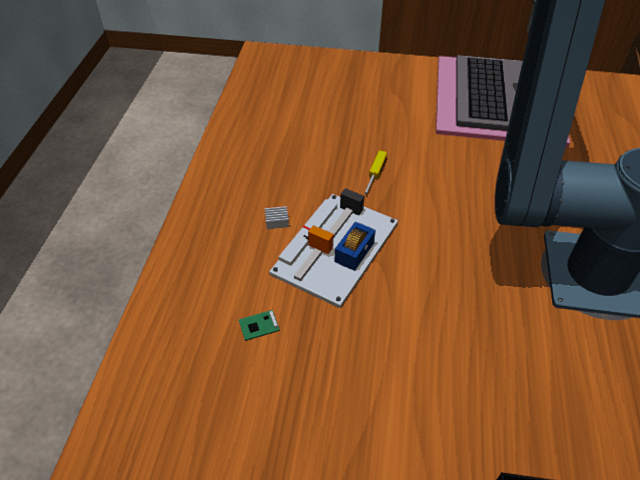

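The top view shows the holder base with corners near (290,221), (420,268), (393,351) and (258,304). The wheel is near (332,307), the orange jaw (330,267), the red mark (353,247) and the fixed jaw (402,293). Next I'll measure these.

```bash
cat > h.py <<'E'
import numpy as np, cv2
from scipy.spatial.transform import Rotation as R
def K(d):
    f=240/np.tan(np.radians(d["fovy"]/2)); return np.array([[f,0,d["cx"]],[0,f,d["cy"]],[0,0,1]])
def cast(d,px,z):
    px=np.asarray(px,float).reshape(-1,1,2)
    u=cv2.undistortPoints(px,K(d),np.array([d["k1"],0,0,0]),R=None)[:,0]
    r=np.c_[u,np.ones(len(u))]@R.from_euler("xyz",d["orientation"]).as_matrix().T
    return d["eye"]+r*((z-d["eye"][2])/r[:,2])[:,None]
def proj(d,P):
    M=R.from_euler("xyz",d["orientation"]).as_matrix().T
    return cv2.projectPoints(np.asarray(P,float).reshape(-1,3),M,-M@d["eye"],K(d),np.array([d["k1"],0,0,0]))[0][:,0]
E
cat > meas.py <<'E'
from h import *
def base(d):
    hsv=cv2.cvtColor(d["img"],cv2.COLOR_BGR2HSV)
    m=((hsv[...,1]<60)&(hsv[...,2]>120)).astype(np.uint8)
    m=cv2.morphologyEx(m,cv2.MORPH_CLOSE,np.ones((9,9)))
    cs,_=cv2.findContours(m,cv2.RETR_EXTERNAL,cv2.CHAIN_APPROX_NONE)
    best=None
    for c in cs:
        if cv2.pointPolygonTest(c,tuple(map(float,proj(d,[440,60,14])[0])),False)>=0: best=c
    P=cast(d,best[:,0],14)[:,:2].astype(np.float32)
    return P,cv2.minAreaRect(P)
def red(d):
    hsv=cv2.cvtColor(d["img"],cv2.COLOR_BGR2HSV)
    m=((hsv[...,0]<6)|(hsv[...,0]>174))&(hsv[...,1]>130)&(hsv[...,2]>90)
    return m
E
python3 - <<'E'
from bench import robot
from meas import *
for n,c in(("top",(340,285)),("side",(335,250))):
    d=robot.get_image(n)
    print(n,cast(d,[c],14)[0])
    try:
        P,r=base(d); print(r, cv2.boxPoints(r))
    except Exception as e: print(e)
    m=red(d); ys,xs=np.nonzero(m); print(list(zip(xs,ys))[:40])
    if n=="top": crop=d["img"][210:360,240:440]
    else: crop=d["img"][180:310,260:410]
    cv2.imwrite(f"pics/{n}c.png",cv2.resize(crop,None,fx=4,fy=4,interpolation=cv2.INTER_CUBIC))
E
```

```text
top [555.92466371  15.41926616  14.        ]
'NoneType' object is not subscriptable
[(np.int64(354), np.int64(244)), (np.int64(354), np.int64(245)), (np.int64(355), np.int64(245)), (np.int64(353), np.int64(246)), (np.int64(354), np.int64(246)), (np.int64(353), np.int64(247)), (np.int64(354), np.int64(247)), (np.int64(353), np.int64(248)), (np.int64(352), np.int64(249)), (np.int64(353), np.int64(249)), (np.int64(352), np.int64(250)), (np.int64(353), np.int64(250))]
side [555.53971383  31.66953032  14.        ]
'NoneType' object is not subscriptable
[(np.int64(436), np.int64(111)), (np.int64(436), np.int64(131)), (np.int64(436), np.int64(133)), (np.int64(443), np.int64(134)), (np.int64(444), np.int64(134)), (np.int64(445), np.int64(134)), (np.int64(454), np.int64(135)), (np.int64(464), np.int64(136)), (np.int64(466), np.int64(136)), (np.int64(473), np.int64(137)), (np.int64(474), np.int64(137)), (np.int64(476), np.int64(137)), (np.int64(483), np.int64(138)), (np.int64(484), np.int64(138)), (np.int64(486), np.int64(138)), (np.int64(493), np.int64(139)), (np.int64(494), np.int64(139)), (np.int64(495), np.int64(139)), (np.int64(496), np.int64(139)), (np.int64(569), np.int64(143)), (np.int64(304), np.int64(225)), (np.int64(303), np.int64(226)), (np.int64(304), np.int64(226)), (np.int64(305), np.int64(226)), (np.int64(304), np.int64(227)), (np.int64(305), np.int64(227)), (np.int64(306), np.int64(227)), (np.int64(307), np.int64(227)), (np.int64(306), np.int64(228)), (np.int64(307), np.int64(228)), (np.int64(308), np.int64(228)), (np.int64(309), np.int64(228)), (np.int64(310), np.int64(228)), (np.int64(308), np.int64(229))]
```

View pics/topc.png

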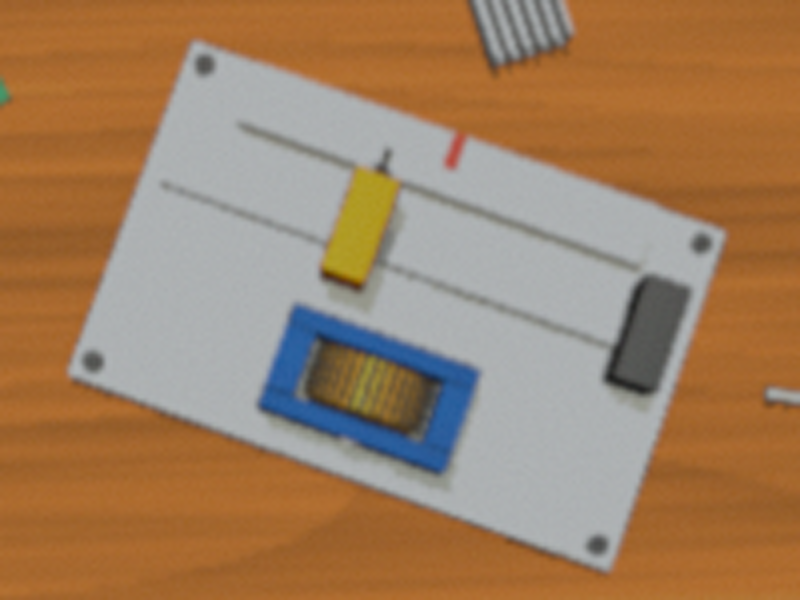

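View pics/sidec.png

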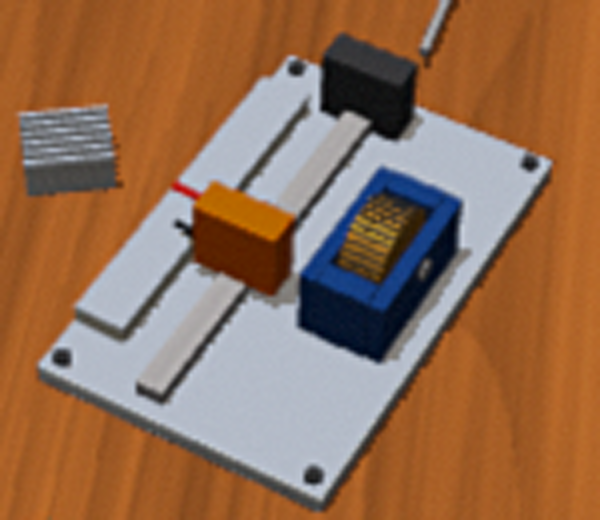

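Both crops show it clearly. The pointer is at about x=240+385/4, y=210+155/4 (336,249) and the red band at about (354,247).

```bash
cat > meas.py <<'E'
from h import *
C0=np.array([555.,20.])
def base(d):
    hsv=cv2.cvtColor(d["img"],cv2.COLOR_BGR2HSV)
    m=((hsv[...,1]<70)&(hsv[...,2]>100)).astype(np.uint8)
    q=proj(d,[C0[0],C0[1],14])[0]
    w=np.zeros_like(m); cv2.circle(w,tuple(map(int,q)),115,1,-1); m&=w
    m=cv2.morphologyEx(m,cv2.MORPH_OPEN,np.ones((3,3)))
    cs,_=cv2.findContours(m,cv2.RETR_EXTERNAL,cv2.CHAIN_APPROX_NONE)
    c=max(cs,key=cv2.contourArea)
    return cast(d,c[:,0],14)[:,:2].astype(np.float32)
def frame(d):
    r=cv2.minAreaRect(base(d)); b=cv2.boxPoints(r)
    e=b[1]-b[0]; 
    if np.linalg.norm(b[2]-b[1])>np.linalg.norm(e): e=b[2]-b[1]
    y=e/np.linalg.norm(e); y=y if y[1]>0 else -y
    return np.array(r[0]),np.array([y[1],-y[0]]),y,r[1]
def cent(d,score,q,rad):
    yy,xx=np.mgrid[:480,:640]; s=np.where((xx-q[0])**2+(yy-q[1])**2<rad**2,np.clip(score,0,None),0)
    return np.array([(s*xx).sum(),(s*yy).sum()])/s.sum(), s
def red(d):
    i=d["img"].astype(float); return i[...,2]-np.maximum(i[...,1],i[...,0])-40- 3*np.clip(i[...,1]-i[...,0]-20,0,None)
def loc(P,f): v=P[:2]-f[0]; return np.array([v@f[1],v@f[2]])
E
python3 - <<'E'
from bench import robot
from meas import *
for n in("top","side"):
    d=robot.get_image(n); f=frame(d); print(n,f,np.arctan2(-f[1][1]*-1,f[1][0]))
    q=(353.5,247) if n=="top" else (306,227)
    c,s=cent(d,red(d),q,9); print("red px",c,(s>0).sum(), "local",loc(cast(d,[c],26)[0],f))
    if n=="top":
        px=[(240+386/4-.4,210+156/4-.4)]; print("pointer",loc(cast(d,px,32)[0],f))
        i=cv2.cvtColor(d["img"],cv2.COLOR_BGR2HSV); m=(i[...,0]>18)&(i[...,0]<32)&(i[...,1]>150)&(i[...,2]>150)
        c,s=cent(d,m.astype(float),(330,267),20); print("jaw top",c,s.sum(),loc(cast(d,[c],68)[0],f))
        m=(i[...,0]>100)&(i[...,0]<125)&(i[...,1]>120)
        c=np.argwhere(m)[:,::-1]; r=cv2.minAreaRect(cast(d,c,58)[:,:2].astype(np.float32)); print("housing",r,loc(np.array(r[0]),f))
E
```

```text
top (array([555.34692383,  16.60818481]), array([ 0.9304506 , -0.36641753], dtype=float32), array([0.36641753, 0.9304506 ], dtype=float32), (270.229248046875, 171.4641876220703)) -0.37515578
red px [353.34738956 247.25702811] 29 local [75.01606899 -0.37114966]
pointer [60.58608223 29.01696952]
jaw top [329.81597222 265.87847222] 288.0 [21.58065207 28.38106763]
housing ((404.43878173828125, 294.79193115234375), (91.86146545410156, 657.8410034179688), 22.47222900390625) [-242.34397455  203.54085051]
side (array([556.2722168 ,  16.38783264]), array([ 0.9303369, -0.3667061], dtype=float32), array([0.3667061, 0.9303369], dtype=float32), (271.64404296875, 170.30979919433594)) -0.375466
red px [305.8877193  227.13052632] 22 local [76.25743743 -2.37215499]
```

```bash
cat > act.py <<'E'
from meas import *
C=np.array([555.8,16.5]); A=-0.3753; hx=np.array([np.cos(A),np.sin(A)]); hy=np.array([-np.sin(A),np.cos(A)])
F=(C,hx,hy)
def W(x,y,z): p=C+x*hx+y*hy; return [p[0],p[1],z]
def stroke(robot,y0,y1,zp=70,speed=50):
    robot.move_linear(W(-45,y0,84),speed=150)
    hit=robot.move_linear(W(-45,y0,zp),speed=25)
    f0=robot.current_contact_force(); z0=robot.current_tcp_pos()
    robot.move_linear(W(-45,y1,zp),speed=speed)
    f1=robot.current_contact_force(); z1=robot.current_tcp_pos()
    robot.move_linear(W(-45,y1,84),speed=80)
    print("f",np.round(f0,1),np.round(f1,1),"z",z0[2],z1[2],"t",robot.current_t())
def look(robot,name,retract=False):
    d=robot.get_image("top"); cv2.imwrite(f"pics/{name}.png",cv2.resize(d["img"][210:360,240:440],None,fx=4,fy=4,interpolation=cv2.INTER_CUBIC)); return d
E
python3 - <<'E'
from bench import robot
from act import *
q0=robot.current_qpos()
for y in(np.pi/2+A,-np.pi/2+A):
    print(y,robot.inverse_kinematics(W(-45,14,110),[np.pi,0,y]))
E
```

```text
1.1954963267948966 [-1.25833669e-01  2.70882051e-01  1.71176432e+00 -4.44089210e-16
  1.15894628e+00  2.49466331e-01]
-1.9460963267948965 [-0.12583367  0.27088205  1.71176432  0.          1.15894628 -2.89212632]
```

```bash
python3 - <<'E'
from bench import robot
from act import *
robot.move_gripper(0.0)
robot.move_ptp(W(-45,14,180),[np.pi,0,np.pi/2+A])
robot.move_linear(W(-45,14,90))
print(robot.current_t(),robot.current_contact_force(),robot.current_tcp_pos())
h=robot.move_linear(W(-45,14,69),speed=15,f_stop=2)
print(h,robot.current_tcp_pos(),robot.current_contact_force())
robot.move_linear(W(-45,14,84)) 
d=robot.get_image("side"); cv2.imwrite("pics/s1.png",cv2.resize(d["img"][150:320,250:420],None,fx=3.5,fy=3.5,interpolation=cv2.INTER_CUBIC))
stroke(robot,14,-2)
d=robot.get_image("side"); cv2.imwrite("pics/s2.png",cv2.resize(d["img"][150:320,250:420],None,fx=3.5,fy=3.5,interpolation=cv2.INTER_CUBIC))
look(robot,"t2")
E
```

```text
4.9667 [ 0.19817578 -0.50068611 -0.24093545] [519.7427572   45.72969262  90.62746466]
False [519.14434395  46.00561488  69.11309585] [ 0.13897717 -0.03786055  0.01628698]
f [ 0.7 -0.   0.6] [ 0.2  0.3 -0.5] z 70.01641443971216 70.11957244662935 t 8.5667
```

View pics/s2.png

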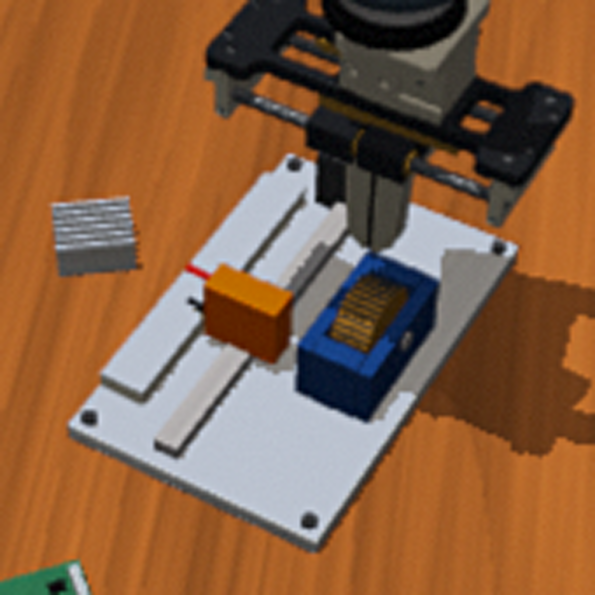

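View pics/t2.png

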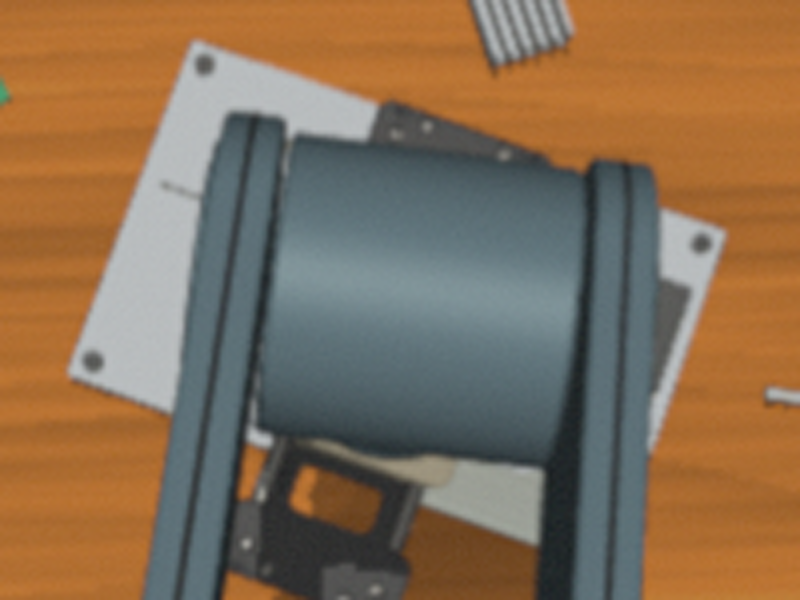

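```bash
python3 - <<'E'
from bench import robot
from act import *
p=robot.current_tcp_pos(); print(p,W(-45,-2,84),robot.current_gripper_width(),robot.current_eef_rot())
d=robot.get_image("side"); o=np.array([250,150])
for P in (p,W(-45,0,74),W(-45,0,58),W(-70,45,58),W(-70,-45,58),W(-20,45,58),W(22,-101,60),W(85,135,14),W(-85,-135,14)): print(np.round(P,1),(proj(d,P)[0]-o)*3.5)
s=d["img"]; c=cv2.resize(s[150:320,250:420],None,fx=3.5,fy=3.5,interpolation=cv2.INTER_CUBIC)
for P in (p,W(-45,0,74)): cv2.circle(c,tuple(int(v) for v in (proj(d,P)[0]-o+.5)*3.5),4,(0,0,255),1)
cv2.imwrite("pics/s3.png",c)
E
```

```text
[513.16975775  31.27187672  83.92819106] [np.float64(513.1990002475198), np.float64(31.134029523312876), 84] 0.00488645967215114 [ 3.14152809e+00 -2.78138092e-05  1.19572178e+00]
[513.2  31.3  83.9] [372.15473537 280.18230168]
[513.9  33.   74. ] [369.68253039 293.56650139]
[513.9  33.   58. ] [368.32470674 311.64110682]
[507.2  84.   58. ] [370.1805758  377.96718156]
[4.742e+02 3.000e-01 5.800e+01] [439.83731413 279.28713778]
[553.7  65.7  58. ] [294.76962495 344.91575387]
[539.2 -85.5  60. ] [349.42494937 166.85649321]
[684.4 110.9  14. ] [ 65.12264752 424.46312059]
[427.2 -77.9  14. ] [518.42457654 245.41799807]
```

View pics/s3.png

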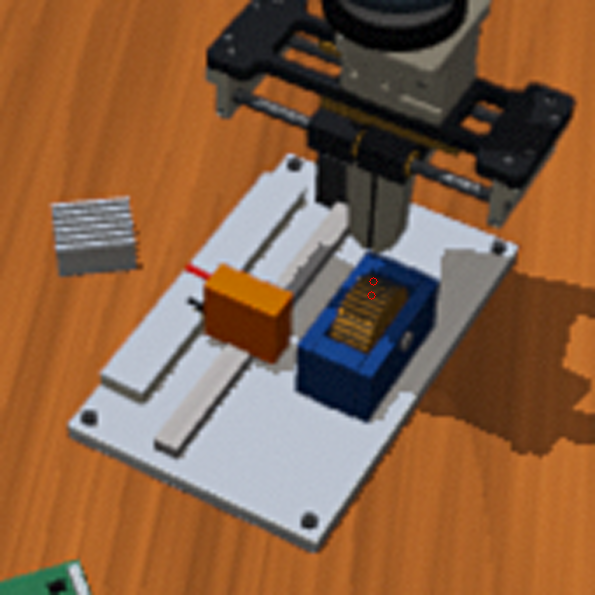

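```bash
python3 - <<'E'
from bench import robot
from act import *
d=robot.get_image("top"); o=np.array([240,210])
for z in(168,197):
  for y in(-2,-26):
    print(z,y,[np.round((proj(d,W(-45+s*94,y+w,z))[0]-o)*4) for s in(1,-1) for w in (37,-37)])
# side projections of body corners
d=robot.get_image("side"); o=np.array([250,150])
for z in(168,197):
  for y in(-2,-26):
    print(z,y,[np.round((proj(d,W(-45+s*94,y+w,z))[0]-o)*3.5) for s in(1,-1) for w in (37,-37)])
E
```

```text
168 -2 [array([374., 125.]), array([543., 186.]), array([214., 559.]), array([388., 622.])]
168 -26 [array([429., 144.]), array([598., 206.]), array([271., 579.]), array([444., 642.])]
197 -2 [array([376., 113.]), array([551., 176.]), array([212., 560.]), array([391., 625.])]
197 -26 [array([432., 133.]), array([607., 196.]), array([270., 581.]), array([449., 646.])]
168 -2 [array([201., 158.]), array([266.,  82.]), array([504., 283.]), array([562., 198.])]
168 -26 [array([222., 133.]), array([286.,  58.]), array([524., 255.]), array([580., 171.])]
197 -2 [array([200., 120.]), array([267.,  44.]), array([510., 245.]), array([568., 160.])]
197 -26 [array([222.,  95.]), array([287.,  20.]), array([529., 217.]), array([587., 133.])]
```

View pics/s1.png

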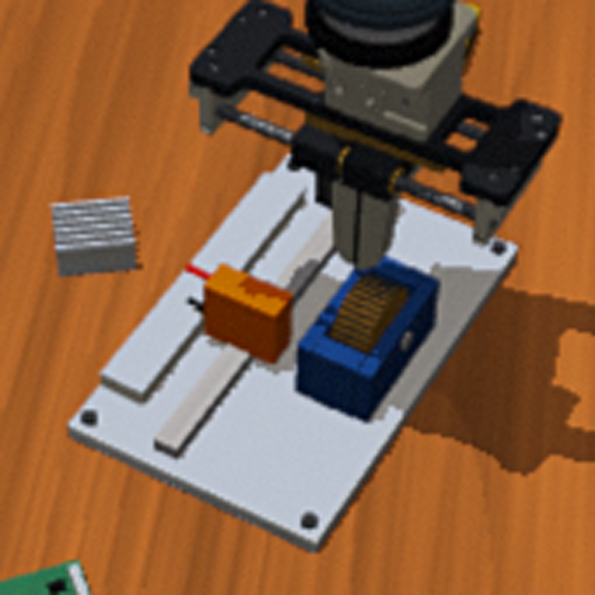

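The fingertips appear about 30 mm above the projected TCP in the side view, at (375,247) in the crop against a predicted (372,280). The top view agrees in xy. Nothing was touched in the first pass, so I'll feel for the crown with a force stop.

```bash
python3 - <<'E'
from bench import robot
from act import *
robot.move_linear(W(-45,0,70))
print(robot.current_contact_force())
h=robot.move_linear(W(-45,0,35),speed=20,f_stop=2)
print(h,robot.current_tcp_pos(),robot.current_contact_force(),robot.current_t())
d=robot.get_image("side"); cv2.imwrite("pics/s4.png",cv2.resize(d["img"][150:320,250:420],None,fx=3.5,fy=3.5,interpolation=cv2.INTER_CUBIC))
E
```

```text
[-0.80061477  0.41146282  1.05823805]
True [513.86440766  33.00220383  38.37355355] [0.2337321  0.21831046 2.08266978] 10.4667
```

View pics/s4.png

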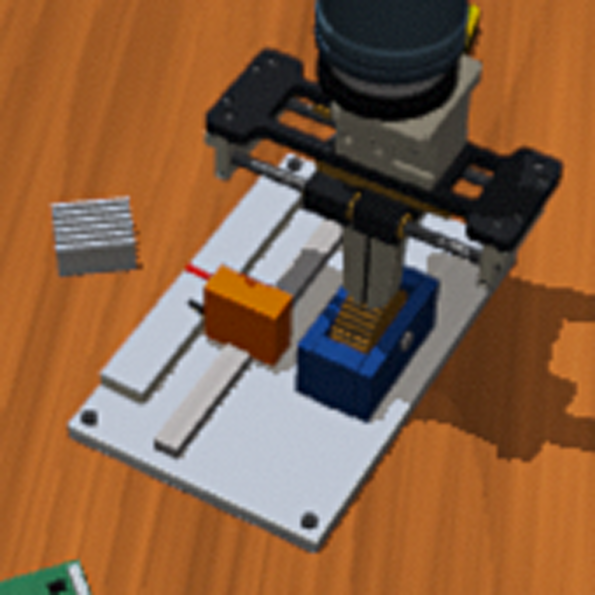

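Contact came at an indicated z of 38.4, with the tip visibly on the wheel at about (375,300) in the crop. So indicated z reads about 34 mm low, and I'll work from the felt crown height of about 40. Next: press and roll.

```bash
cat >> act.py <<'E'
ZP=36
def strk(robot,y0,y1,zp=ZP,speed=40):
    robot.move_linear(W(-45,y0,48),speed=120)
    robot.move_linear(W(-45,y0,zp),speed=40)
    f0=robot.current_contact_force(); z0=robot.current_tcp_pos()
    robot.move_linear(W(-45,y1,zp),speed=speed)
    f1=robot.current_contact_force(); z1=robot.current_tcp_pos()
    robot.move_linear(W(-45,y1,48),speed=80)
    print("f",np.round(f0,1),np.round(f1,1),"z",z0[2],z1[2],"t",robot.current_t())
def snap(robot,name):
    d=robot.get_image("side"); cv2.imwrite(f"pics/{name}.png",cv2.resize(d["img"][150:320,250:420],None,fx=3.5,fy=3.5,interpolation=cv2.INTER_CUBIC)); return d
E
python3 - <<'E'
from bench import robot
from act import *
robot.move_linear(W(-45,0,36),speed=20)
print(robot.current_contact_force())
robot.move_linear(W(-45,-12,36),speed=40)
print(robot.current_contact_force())
robot.move_linear(W(-45,-12,48),speed=80)
snap(robot,"s5")
strk(robot,11,-11)
snap(robot,"s6")
E
```

```text
[-1.01947289  1.02544949  4.69291908]
[-1.81074291 -1.03898472  4.4827834 ]
f [0.3 0.1 4.3] [ 1.7 -1.9  3.4] z 36.2081219749685 36.125689791832386 t 13.3667
```

View pics/s5.png

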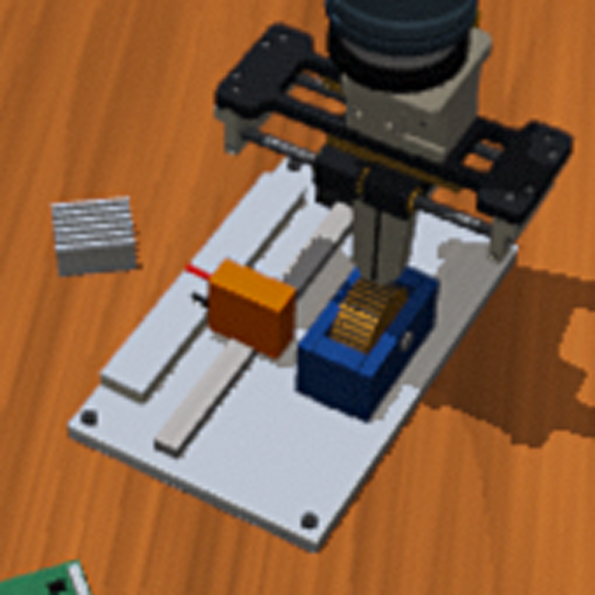

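View pics/s6.png

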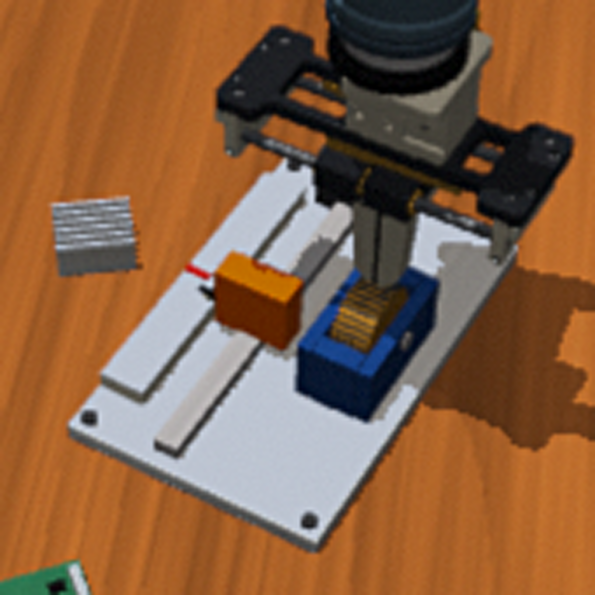

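```bash
cat >> act.py <<'E'
def jaw(d,img=None):
    im=d["img"] if img is None else img
    h=cv2.cvtColor(im,cv2.COLOR_BGR2HSV); m=((h[...,0]>7)&(h[...,0]<24)&(h[...,1]>225)&(h[...,2]>90)).astype(np.uint8)
    q=proj(d,W(22,15,50))[0]; w=np.zeros_like(m); cv2.circle(w,tuple(map(int,q)),30,1,-1)
    m=cv2.morphologyEx(m&w,cv2.MORPH_OPEN,np.ones((3,3)))
    n,l,s,c=cv2.connectedComponentsWithStats(m); k=1+np.argmax(s[1:,4])
    return s[k],loc(cast(d,[c[k]],50)[0],F)
E
python3 - <<'E'
from bench import robot
from act import *
d=robot.get_image("side")
print(jaw(d,cv2.imread("pics/side0.png"))); print(jaw(d))
E
```

```text
(array([309, 227,  23,  14, 181], dtype=int32), array([29.79692549, 16.45689744]))
(array([312, 223,  24,  26, 394], dtype=int32), array([24.10072967, 17.57202599]))
```

```bash
sed -i 's/h\[...,1\]>225/h[...,1]>215/' act.py; python3 - <<'E'
from bench import robot
from act import *
h=cv2.cvtColor(cv2.imread("pics/side0.png"),cv2.COLOR_BGR2HSV)
for p in((318,233),(322,243),(310,240),(315,228),(330,236),(250,250),(420,250)): print(p,h[p[1],p[0]])
d=robot.get_image("side")
print(jaw(d,cv2.imread("pics/side0.png"))); print(jaw(d))
E
```

```text
(318, 233) [ 17 255 184]
(322, 243) [ 10 255  89]
(310, 240) [ 11 249  92]
(315, 228) [ 17 255 184]
(330, 236) [ 17 255 190]
(250, 250) [ 13 197 171]
(420, 250) [ 13 202 164]
(array([309, 227,  23,  14, 186], dtype=int32), array([29.91029999, 16.14546965]))
(array([312, 223,  24,  26, 404], dtype=int32), array([24.23068134, 17.85485637]))
```

Value was the culprit (the side face is around 89). I'll use only the top face, at z=68 and V>130.

```bash
sed -i 's/h\[...,2\]>90)/h[...,2]>135)\&(h[...,0]>13)/; s/\[c\[k\]\],50/[c[k]],68/; s/h\[...,1\]>215/h[...,1]>225/' act.py; python3 - <<'E'
from bench import robot
from act import *
d=robot.get_image("side")
print(jaw(d,cv2.imread("pics/side0.png"))); print(jaw(d))
E
```

```text
(array([310, 227,  22,  13, 155], dtype=int32), array([21.75271991, 29.36428318]))
(array([313, 223,  22,  13, 147], dtype=int32), array([21.67361228, 17.1246688 ]))
```

```bash
python3 - <<'E'
from bench import robot
from act import *
strk(robot,11,-11)
strk(robot,11,-9)
d=snap(robot,"s7"); print(jaw(d))
c=cv2.resize(d["img"][200:250,280:340],None,fx=10,fy=10,interpolation=cv2.INTER_CUBIC); cv2.imwrite("pics/s7c.png",c)
E
```

```text
f [ 0.4 -0.3  4.2] [ 1.3 -2.3  3.8] z 36.21889266663179 36.11429081629869 t 15.35
f [ 0.1 -0.6  3.2] [ 1.7 -0.9  4.6] z 36.16864032169298 36.12115488173669 t 17.0833
(array([317, 219,   7,   6,  34], dtype=int32), array([39.18596519,  1.85371352]))
```

View pics/s7c.png

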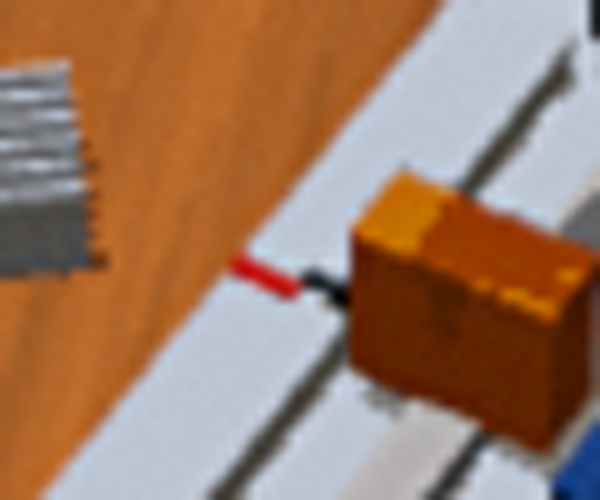

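The pointer is now next to the band in the side view, at about (312,228) px in the full frame with the red at about (306,227). There is parallax and shadow here, so I'll clear the hand and measure from both views.

```bash
python3 - <<'E'
from bench import robot
from act import *
p=robot.current_tcp_pos()
robot.move_linear(W(-45,-9,110),speed=200)
robot.move_ptp([330,-250,130],[np.pi,0,np.pi/2+A-0.7])
print(robot.current_t())
for n,b in(("top",(325,225,385,275)),("side",(280,200,340,250))):
    d=robot.get_image(n); cv2.imwrite(f"pics/{n}8.png",d["img"])
    cv2.imwrite(f"pics/{n}8c.png",cv2.resize(d["img"][b[1]:b[3],b[0]:b[2]],None,fx=10,fy=10,interpolation=cv2.INTER_CUBIC))
    if n=="side": print(jaw(d))
E
```

```text
18.8417
(array([317, 219,  21,  12, 142], dtype=int32), array([21.63660099,  1.36983391]))
```

View pics/top8c.png

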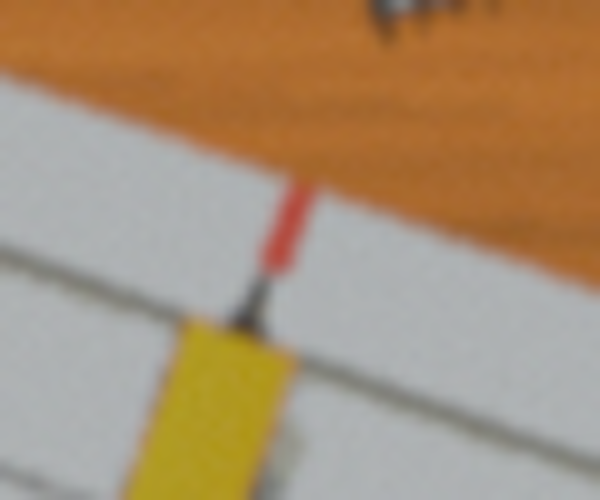

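View pics/side8c.png

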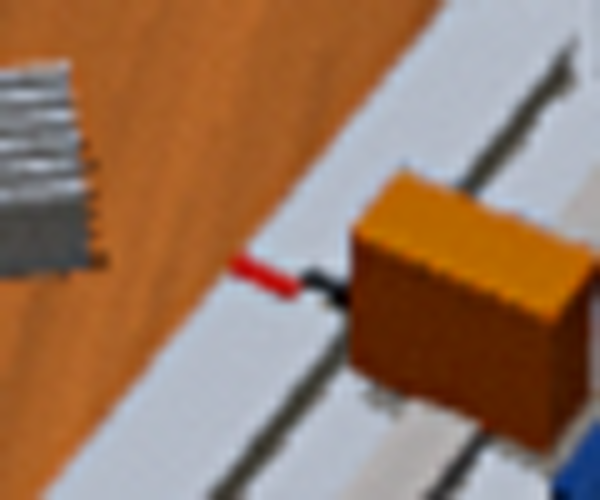

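```bash
cat > fin.py <<'E'
from act import *
def check(d,n,q,box):
    c,s=cent(d,red(d),q,9); my=loc(cast(d,[c],26)[0],F)
    x0,y0,x1,y1=box
    g=d["img"].max(axis=2).astype(float); yy,xx=np.mgrid[:480,:640]
    sc=np.where((xx>=x0)&(xx<x1)&(yy>=y0)&(yy<y1),110-g,0)
    sc=np.clip(sc,0,None); k=np.array([(sc*xx).sum(),(sc*yy).sum()])/sc.sum()
    ptr=loc(cast(d,[k],32)[0],F)
    print(n,"mark",c,my,"pointer",k,(sc>0).sum(),ptr,"dy",ptr[1]-my[1])
E
python3 - <<'E'
from bench import robot
from fin import *
d=robot.get_image("top"); check(d,"top",(353.3,247),(348,253,354,257)); print(np.int32(d["img"].max(axis=2))[250:261,345:358])
d=robot.get_image("side"); check(d,"side",(306,227),(310,225,315,231)); print(np.int32(d["img"].max(axis=2))[223:234,306:318])
E
```

```text
top mark [353.31468531 247.29270729] [74.47012602 -0.39073242] pointer [349.52083333 255.64583333] 4 [56.23134399  1.04089432] dy 1.4316267350360594
[[179 179 180 180 179 175 175 177 177 175 172 180 180]
 [178 179 178 178 177 169 167 172 173 174 173 181 179]
 [180 178 179 179 172 153 143 161 169 172 178 178 180]
 [178 178 181 179 165 127 122 158 173 177 179 180 179]
 [180 179 179 173 145 107 122 168 179 180 180 178 177]
 [175 177 173 155 119  99 134 172 179 178 179 177 178]
 [172 167 151 121  87  99 142 175 180 181 179 179 179]
 [173 164 142 107  84  95 133 171 182 178 179 179 178]
 [176 170 158 142 129 119 129 156 174 178 179 180 179]
 [176 175 173 170 165 158 150 163 172 172 173 175 178]
 [178 177 175 176 176 173 172 175 174 166 147 156 165]]
side mark [305.85050072 227.12660944] [76.8139677  -2.28483826] pointer [312.65789474 228.59868421] 11 [58.86026108 -1.28611876] dy 0.9987194994144617
[[196 206 202 200 198 199 202 203 193 142 183 187]
 [212 203 201 201 200 200 199 206 195 100 116 131]
 [208 207 205 203 203 203 203 208 199  93  84  89]
 [183 183 208 207 199 176 204 213 199  98  83  88]
 [185 184 182 171  96  68 118 171 161  93  89  89]
 [178 183 183 174  85  43  36  64  67  89  93  92]
 [180 156 148 162 186 184 121  19  27  89  94  90]
 [206 196 189 189 207 202 137  62  35  89  92  92]
 [203 204 204 201 204 203 197 181  93  91  90  89]
 [199 200 201 199 200 201 208 199 103  90  91  89]
 [199 200 200 201 201 204 198 151  78  86  90  92]]
```

Both views put the pointer about 1.0–1.4 mm short of the middle line, which is already inside the band. The jaw-top estimate from the side view says about 3.6 mm. A 4 mm nudge of the rim (about 1.4 mm of jaw) should centre it.

```bash
python3 - <<'E'
from bench import robot
from fin import *
robot.move_ptp(W(-45,2,80),[np.pi,0,np.pi/2+A])
strk(robot,2,-2.2,speed=20)
robot.move_linear(W(-45,-2,110),speed=200)
robot.move_ptp([330,-250,130],[np.pi,0,np.pi/2+A-0.7])
robot.sleep(.3); print(robot.current_t(),robot.current_contact_force())
d=robot.get_image("top"); check(d,"top",(353.3,247),(348,252,355,257));cv2.imwrite("pics/top9c.png",cv2.resize(d["img"][225:275,325:385],None,fx=10,fy=10,interpolation=cv2.INTER_CUBIC))
i=cv2.cvtColor(d["img"],cv2.COLOR_BGR2HSV); m=(i[...,0]>18)&(i[...,0]<32)&(i[...,1]>150)&(i[...,2]>150)
c,s=cent(d,m.astype(float),(345,271),18); print("jaw top",c,s.sum(),loc(cast(d,[c],68)[0],F))
d=robot.get_image("side"); check(d,"side",(306,227),(310,225,315,231)); print(jaw(d)); cv2.imwrite("pics/side9c.png",cv2.resize(d["img"][200:250,280:340],None,fx=10,fy=10,interpolation=cv2.INTER_CUBIC)); cv2.imwrite("pics/side9.png",d["img"])
E
```

```text
f [ 1.8 -1.5  3.6] [ 3.3 -1.2  3.9] z 36.66691493864304 36.2911842714964 t 21.8583
23.8833 [0.64550899 0.77011235 0.81668611]
top mark [353.31956735 247.29990167] [74.4604247  -0.40388782] pointer [350.2 255.6] 2 [56.74616489 -0.11754015] dy 0.2863476680653397
jaw top [345.16666667 271.36111111] 288.0 [21.24267079 -0.9048172 ]
side mark [305.85542169 227.12827782] [76.80208463 -2.28601694] pointer [313.0448505  228.31229236] 11 [58.56525579 -2.44257328] dy -0.15655633988127038
(array([317, 218,  21,  13, 147], dtype=int32), array([22.10830775,  0.10223694]))
```

View pics/top9c.png

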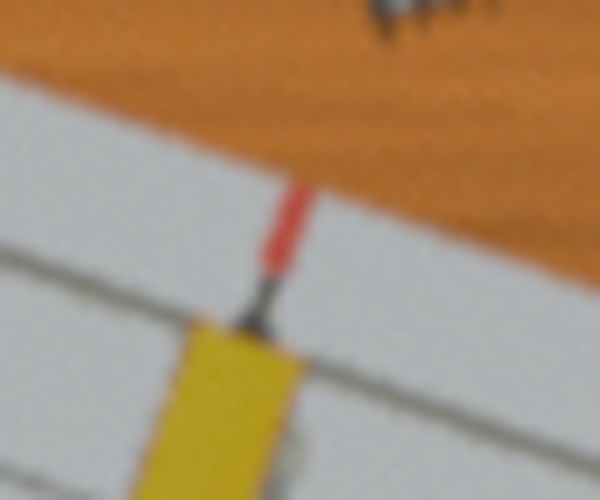

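View pics/side9.png

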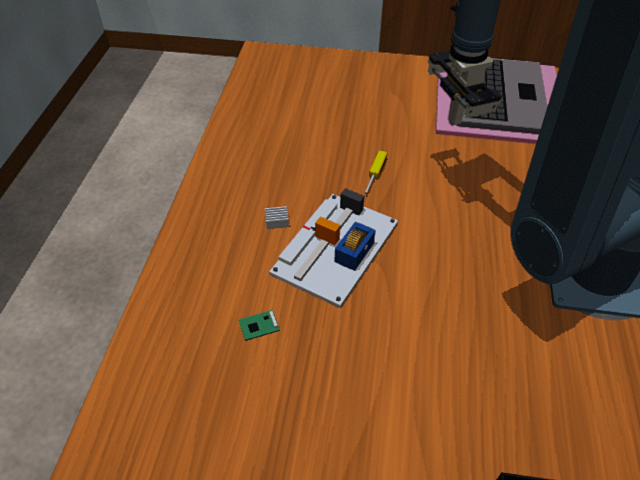

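The pointer now lines up with the red band in both views (dy +0.3 mm from the top, −0.2 mm from the side). The loose parts haven't moved and the hand is well clear, so I'm handing in.

```bash
python3 - <<'E'
from bench import robot
robot.hand_in(); print(robot.current_t())
E
```

```text
the job is handed in; nothing more can be done
the job is handed in; nothing more can be done
```

The jaw's pointer is on the red gauge mark, and I handed the job in at about 24 s of the 45 s allowed. No verdict is reported. I closed the jaw only by its wheel, rolling the crown towards −y with the shut fingertips in five strokes (about 80 mm of rim in all) at 3–5 N.

- **Final position:** the pointer measured +0.3 mm from the mark's middle line in the top view and −0.2 mm in the side view, against the 3 mm allowed.
- **Clearance:** the hand finished well away from the holder, with the force reading within its noise. The board, heat sink and screwdriver look unmoved in the last side picture; I didn't measure them.
- **TCP height disagreed:** the robot's reported TCP height put the fingertips about 34 mm lower than they really were. My first pass at z = 70 mm therefore touched nothing. I found the crown by a force-stopped descent instead, with contact at an indicated 38 mm, and worked from that.
- **Jaw-top estimate disagreed:** the side-view estimate from the jaw's top face still put it 2.4 mm short of the mark. I trusted the direct comparison of pointer and mark, which agreed in both views.

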